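# Find the rocking cover on the outlet box and press it home

## Task

One of the four covers on the low outlet box is not clipped in: pressed lightly near an edge it rocks, while the others only give a little, straight down. Press the covers lightly near an edge until you find the one that rocks, then press that one firmly in the middle until it is fully home and no longer tilts. Push hard on no other cover, use only the fingertips, and leave the things around the box where they are.

Things in the scene. Friction and masses are not known exactly. Their poses are not given: they have to be found in the camera images.
- outlet_box: low grey plastic box with an aluminium top plate, 214 x 214 mm and 42 mm high, fixed to the counter, with four square covers in a 2 x 2 pattern (centres 48 mm from the middle of the box along its x and along its y; 20 mm between neighbouring covers). Origin: centre of its underside, on the counter; z up; x and y along its sides
- cover_1: square white plastic cover, 76 x 76 mm, rounded edges, one of four identical ones; which place it takes varies. Origin: centre of its flat top; z up, x and y along its sides. The tops stand unevenly, 54 to 58 mm above the counter; neither look nor height shows which one is unclipped
- cover_2: identical cover, as cover_1. Any clipped cover sits on a springy seal: it sinks straight down and stays level, about 1 mm for each 3 N, and springs back; 15 N is too much for it
- cover_3: identical cover, as cover_1. Whichever of the four is unclipped, pressed with 1 to 2 N some 26 mm or more from its centre, tilts about 0.09 rad towards the pressed edge (any edge; that edge sinks about 3 mm, then stops hard); let go, it springs level again
- cover_4: identical cover, as cover_1. Whichever of the four is unclipped, pressed within about 6 mm of its centre with 17 to 22 N, goes down 3 mm against a stop, stays there and no longer tilts
- stapler: black desk stapler, 142 x 32 x 59 mm, loose, beside the box; origin at the centre of its underside, x along it; a bystander
- sticky_notes: stack of two sticky-note pads, 75 x 75 x 20 mm, loose, beside the box; origin at the centre of its underside; a bystander
- tape_roll: roll of cream masking tape lying flat, 96 mm across, 25 mm high, loose; origin at the centre of its underside; a bystander
- cassette: small grey label-tape cassette, 46 x 64 x 18 mm, loose; origin at the centre of its underside; a bystander

How it is judged:
By the outcome, as a careful person would: the job done as asked, in the order asked, and still so for the second after the job is handed in, with the robot touching nothing.
It also fails if it takes over 45 s, if anything falls off the work surface, if the arm or the gripper's body presses on something with over 40 N, if the wrist force passes 120 N, or if a joint passes its speed limit or range.

## Robot

A 6-joint arm with a two-finger parallel gripper is mounted at the origin on a cart in front of the work surface, level with it; the furniture and walls round the work are solid. World frame = base frame: x ahead of the robot, y to its left, z up, the work surface at z = 0. Lengths are in m, angles in rad, forces in N, time in s.
With the tool pointing down it reaches from about 0.325 to 0.775 m from the base axis. Payload 5.5 kg.
Tool frame: the origin (TCP) lies midway between the tips of the shut fingers; the grasp point (between the pads) lies 19 mm behind it; z points along the fingers, y is the line along which they close (so a half turn about z gives the same grasp; the last joint's range is limited). The gripper opens to 88 mm and grips with 3 to 60 N. Pads are 20 mm wide; open, the fingers measure 115 mm over their backs; the gripper's body (75 mm by 178 mm) begins 61 mm behind the grasp point.
Start: joints at [-1.204, 0.091, 1.231, -0, 1.82, -0.057], TCP at [0.247, -0.547, 0.196] pointing down, gripper open.
Joint ranges: [-2.87, 2.87], [-0.86, 2.18], [0.17, 2.46], [-1.51, 4.65], [0.06, 2.69], [-2.65, 2.65]. Speed limits (rad/s): [2.57, 2.57, 3.01, 3.14, 3.14, 3.14].

## Interface

Orientations are given as a unit quaternion [w, x, y, z].
In Python, from workcell import readout, imaging, env, nets gives the robot as it stands.
- The arm moves only by the shell command python3 -m jog 'ROWS' [OPENING] [FORCE]. ROWS is text: rows parted by semicolons, each of 6 numbers parted by spaces: the shift along the tool's x, y, z in units of 25 mm (1.0 is 25 mm), then the turn, a rotation vector about the tool's x, y, z in units of 6 degrees (1.0 is 6 degrees). A call has 1 to 10 rows; each row is the pose to reach, as a shift and turn from the pose commanded when the call began, along the tool's axes at that moment; what a row does not reach only later rows make up. A row lasts 1/8 s, in which the tool goes at most 62.5 mm and 10.7 degrees, less where a joint would pass 70% of its speed; a pose out of reach is approached as far as the arm can. A call with a gripper value outside its range is refused whole. OPENING is the opening, from -1 (shut) to 1 (fully open), set as the call begins (- or left out, the last holds). The fingers move at their own pace and stop on an object; FORCE is the grip in N (left out, the last holds). Time passes only in rows, so rows that repeat a pose let the fingers close. It gives the time, the measured TCP pose, the force, the opening and the grip force at its end, in the units of the state.
- readout.observe(): the state, without advancing time (a new reading comes with each control period).
- imaging.grab_frame(name): name is "side" or "top" or "wrist"; returns a dict with "img" (400x640x3 uint8, blue, green, red), "vertical_fov" (degrees; the focal length in pixels is half the picture's height over the tangent of half this angle, whatever the lens; pixels are square), "cx", "cy" (the principal point, pixels), "cam_to_world" (4x4, takes a point from camera to world coordinates); the wrist camera has in their place "T_tool_cam" (4x4, takes a point from camera to tool coordinates, whose origin is the TCP and whose axes are the flange's). Camera axes: x right, y down, z forward; pixel columns grow to the right and rows downward; lengths in m; the calibration is good to about 2 mm. A picture is of the moment at which its call begins: read the wrist's pose just before it. There is no depth.
- env.hand_in(): hands the job in; it is judged then, once.
Trained networks look in a picture, given as the dict that the camera call returned (one of the last four; its "shot" number tells which), for a name from the list of things; names that differ only in an ending like _2 or _b are one class to them, and where a whole thing is asked for, a point or a joint stands for the part that bears it (a point fixed in the world has none). Each returns a list of dicts, best first, with "confidence" (0 to 1); they miss things now and then, are a little off and sometimes report something else, mostly with a low value. They report only what shows in the picture. A call takes as long as a camera call.
- nets.find_in(picture, target): "xy" ([column, row] in pixels, amid what is visible of it).
- nets.cut_out(picture, target): "pixels" (400x640 bool, what is visible of it) and "xy" ([column, row] in pixels, amid what is visible of it).
- nets.pinpoint(picture, target): "xy" ([column, row] in pixels: a listed point, or the origin of a listed thing).
The state is a dict: "time": time; "joints": joint angles; "joint_velocities": joint speeds; "joint_efforts": joint torques, N m; "ee_pos": TCP position; "ee_rot": TCP orientation; "wrist_force": force on the tool from outside, world axes, zero at the start; "moment": the same for the moment, N m; "grip_width": finger opening in m; "grip_force": force on a finger pad.
Only numpy, scipy, OpenCV 4.12 (cv2) and the standard library are available. Lean on these libraries where they do the work, as an engineer would, in place of code of your own. Each camera call takes 0.05 s, during which the arm holds its last target. There are 200 camera calls.

## Working session

There is one attempt and no reset: what is moved stays moved. The work goes in short steps, Python scripts to look and compute and a shell command to move; the robot and the scene stay as the last step left them, time stands still between calls to the robot, and variables do not carry over. Pictures are saved under pics/ and viewed, at most 10 in all, crops included, and the job is handed in when it is done.

```bash
mkdir -p pics; ls; cat > h.py <<'E'
import numpy as np, cv2
from workcell import readout, imaging, env, nets
def K(p):
    f=200/np.tan(np.radians(p["vertical_fov"])/2); return f,p["cx"],p["cy"]
def ray(p,xy,T=None):
    T=np.array(p["cam_to_world"]) if T is None else T
    f,cx,cy=K(p); d=T[:3,:3]@np.array([(xy[0]-cx)/f,(xy[1]-cy)/f,1]); return T[:3,3],d/np.linalg.norm(d)
def atz(p,xy,z,T=None):
    o,d=ray(p,xy,T); return o+d*(z-o[2])/d[2]
def tri(rs):
    A=sum(np.eye(3)-np.outer(d,d) for o,d in rs); b=sum((np.eye(3)-np.outer(d,d))@o for o,d in rs); return np.linalg.solve(A,b)
E
python3 - <<'E'
from h import *
np.set_printoptions(precision=4,suppress=True)
s=readout.observe(); print({k:np.round(s[k],4) for k in s})
for c in ("top","side"):
    p=imaging.grab_frame(c); cv2.imwrite(f"pics/{c}0.png",p["img"])
    print(c,K(p),np.array(p["cam_to_world"]))
    for t in ("cover_1","outlet_box","stapler","sticky_notes","tape_roll","cassette"):
        for r in nets.pinpoint(p,t): print(t,np.round(r["xy"],1),round(r["confidence"],2),atz(p,r["xy"],.056 if t=="cover_1" else 0))
E
```

```text
pics
{'time': np.float64(0.0), 'joints': array([-1.2037,  0.0919,  1.2319,  0.    ,  1.8198, -0.0567]), 'joint_velocities': array([-0.0001,  0.0006, -0.0003,  0.0007, -0.0012, -0.0022]), 'joint_efforts': array([  0.0001, -44.6459, -40.6442,   0.0698,   0.0293,  -0.0002]), 'ee_pos': array([ 0.2466, -0.5466,  0.195 ]), 'ee_rot': array([-0.001 ,  0.9776,  0.2103, -0.0002]), 'wrist_force': array([ 0.1893, -0.6585, -0.1897]), 'moment': array([0.0291, 0.011 , 0.0395]), 'grip_force': np.float64(0.0), 'grip_width': np.float64(0.0878)}
top (np.float64(366.5485529293563), 320.7711505750003, 203.55152908396175) [[ 0.0014 -0.9875  0.1575  0.372 ]
 [-1.     -0.001   0.0028 -0.051 ]
 [-0.0026 -0.1575 -0.9875  0.9925]
 [ 0.      0.      0.      1.    ]]
cover_1 [307.6 220.5] 0.96 [ 0.4773 -0.0146  0.056 ]
cover_1 [334.2 190.3] 0.94 [ 0.5563 -0.0832  0.056 ]
cover_1 [306.6 167.3] 0.77 [ 0.6178 -0.0109  0.056 ]
cover_1 [275.4 195.2] 0.74 [0.5432 0.0695 0.056 ]
outlet_box [306.6 194.7] 0.94 [ 0.5549 -0.0091  0.    ]
stapler [351.1 246.8] 0.56 [ 0.4125 -0.1299  0.    ]
stapler [399.9 263.8] 0.53 [ 0.36
[... 287 characters left out ...]
]
side (np.float64(395.28307475757583), 327.798588176994, 201.3901816690998) [[-0.8404 -0.4133  0.3505  0.124 ]
 [-0.5416  0.6197 -0.568   0.5676]
 [ 0.0175 -0.6672 -0.7447  0.8687]
 [ 0.      0.      0.      1.    ]]
cover_1 [290.8 223.6] 0.94 [0.545  0.0674 0.056 ]
cover_1 [318.  190.9] 0.92 [ 0.5512 -0.0703  0.056 ]
cover_1 [287.6 194.3] 0.71 [ 0.6147 -0.0122  0.056 ]
cover_1 [325.5 215.7] 0.59 [ 0.4839 -0.0056  0.056 ]
outlet_box [310.  219.1] 0.8 [ 0.5384 -0.0103  0.    ]
stapler [368.1 211.7] 0.86 [ 0.4143 -0.1259  0.    ]
sticky_notes [240.3 223.3] 0.8 [ 0.6921  0.1101 -0.    ]
tape_roll [361.4 177.4] 0.74 [ 0.5001 -0.2379 -0.    ]
cassette [402.6 189.2] 0.77 [ 0.3702 -0.2634  0.    ]
```

```bash
python3 -c "
import cv2
a=cv2.imread('pics/top0.png')[110:310,200:460];cv2.imwrite('pics/top0c.png',cv2.resize(a,None,fx=3,fy=3)[:600,:780])"
```

```text
(no output)
```

View pics/top0c.png

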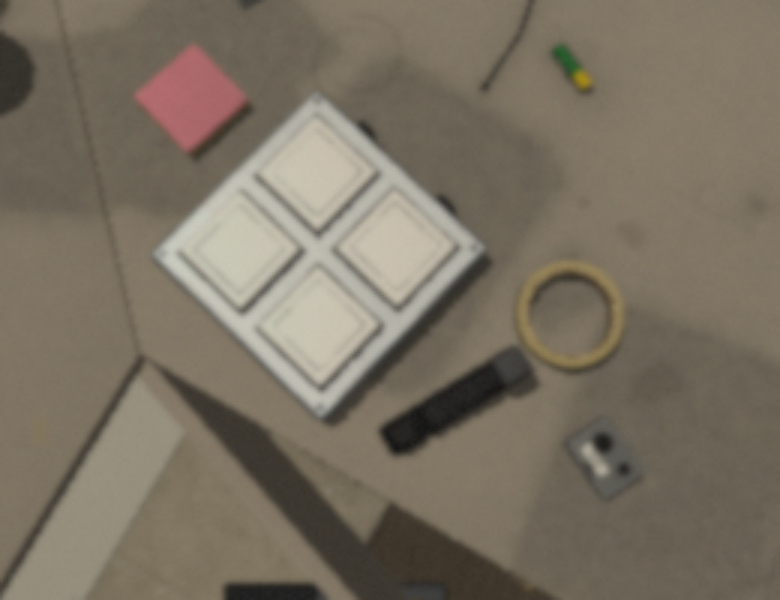

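The top view shows the box turned 45°, with covers at about (307,219), (280,193), (306,166), (332,192). The stapler lies at lower right, and something tall stands at lower left, so I'll check the side view.

View pics/side0.png

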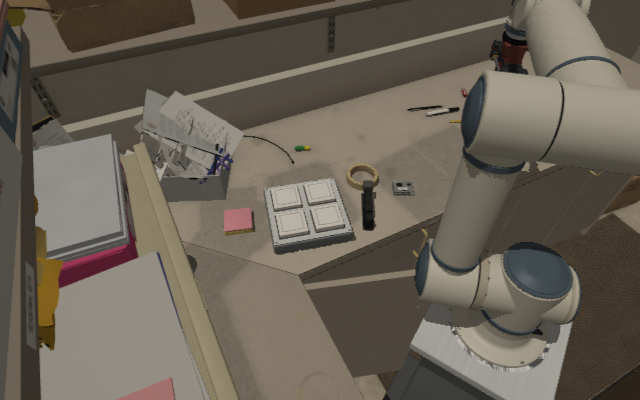

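```bash
python3 - <<'E'
from h import *
np.set_printoptions(precision=4,suppress=True)
P={c:imaging.grab_frame(c) for c in("top","side")}
M={}
for c,p in P.items():
    M[c]=[r["xy"] for r in nets.cut_out(p,"cover_1") if r["confidence"]>.4]
    for r in nets.cut_out(p,"cover_1"):
        m=r["pixels"].astype(np.uint8); q=cv2.minAreaRect(np.argwhere(m)[:,::-1].astype(np.float32))
        print(c,round(r["confidence"],2),np.round(r["xy"],1),m.sum(),[atz(p,b,.056)[:2].round(4).tolist() for b in [r["xy"],q[0]]])
    for r in nets.cut_out(p,"outlet_box")[:1]:
        cn=cv2.approxPolyDP(max(cv2.findContours(r["pixels"].astype(np.uint8),0,2)[0],key=cv2.contourArea),6,True)[:,0]; print([ (b.tolist(),atz(p,b,.042)[:2].round(3).tolist()) for b in cn])
for a in M["top"]:
    ra=ray(P["top"],a)
    best=min(M["side"],key=lambda b:np.linalg.norm(atz(P["top"],a,.056)-atz(P["side"],b,.056)))
    print("tri",tri([ra,ray(P["side"],best)]))
E
```

```text
top 0.9 [332.4 192.8] 816 [[0.5497, -0.0785], [0.5518, -0.0749]]
top 0.9 [278.  194.3] 784 [[0.5456, 0.0628], [0.5497, 0.0584]]
top 0.71 [306.8 167.4] 740 [[0.6176, -0.0115], [0.6171, -0.0073]]
top 0.66 [303.3 216.3] 893 [[0.4881, -0.0034], [0.4837, -0.0104]]
[([305, 140], [0.697, -0.005]), ([251, 196], [0.544, 0.136]), ([308, 249], [0.405, -0.016]), ([361, 192], [0.555, -0.154])]
side 0.97 [317.7 192.5] 556 [[0.5485, -0.0647], [0.5483, -0.0674]]
side 0.94 [288.7 198. ] 594 [[0.6037, -0.0026], [0.6123, 0.0007]]
side 0.94 [290.3 225.4] 678 [[0.5425, 0.073], [0.5444, 0.0665]]
side 0.92 [322.4 219.7] 702 [[0.4832, 0.0105], [0.4784, -0.0037]]
side 0.34 [311. 233.] 2108 [[0.4834, 0.0636], [0.527, 0.0158]]
[([333, 178], [0.551, -0.15]), ([335, 199], [0.501, -0.082]), ([314, 205], [0.538, -0.03]), ([304, 182], [0.613, -0.088]), ([297, 183], [0.627, -0.074]), ([301, 206], [0.566, -0.007]), ([275, 210], [0.617, 0.044]), ([273, 187], [0.675, -0.022]), ([263, 190], [0.692, 0.003]), ([276, 254], [0.525, 0.158]), ([351, 239], [0.392, 0.014])]
tri [ 0.5549 -0.0781  0.0395]
tri [0.5487 0.0647 0.0427]
tri [ 0.6175 -0.0126  0.0404]
tri [ 0.4909 -0.0023  0.0376]
```

The side view shows open counter around the box and papers at the left, all clear of the path. I'm moving above the box at about z 0.245 with the tool aligned to its sides (yaw +47°) and the fingers shut.

```bash
python3 -m jog '2 -1.46 -1 0 0 -0.4;4 -2.9 -2 0 0 -0.8;6 -4.4 -2 0 0 -1.2;8 -5.8 -2 0 0 -1.6;10 -7.3 -2 0 0 -2;12 -8.8 -2 0 0 -2.4;14 -10.2 -2 0 0 -2.8;16 -11.7 -2 0 0 -3.2;18 -13.1 -2 0 0 -3.6;19.87 -14.59 -2 0 0 -3.8' -1; python3 -m jog '0 0 0 0 0 0;0 0 0 0 0 0;0 0 0 0 0 0'
cat > w.py <<'E'
from h import *
from scipy.spatial.transform import Rotation as R
np.set_printoptions(precision=4,suppress=True)
def shot(name):
    s=readout.observe(); p=imaging.grab_frame("wrist"); cv2.imwrite(f"pics/{name}.png",p["img"])
    T=np.eye(4); q=s["ee_rot"]; T[:3,:3]=R.from_quat([q[1],q[2],q[3],q[0]]).as_matrix(); T[:3,3]=s["ee_pos"]
    return s,p,T@np.array(p["T_tool_cam"])
E
python3 - <<'E'
from w import *
s,p,T=shot("w1"); np.save("T1.npy",T); print(s["time"],s["ee_pos"],s["ee_rot"],s["joints"],s["wrist_force"],T)
for r in nets.pinpoint(p,"cover_1"): print(np.round(r["xy"],1),round(r["confidence"],2),atz(p,r["xy"],.056,T))
for r in nets.cut_out(p,"outlet_box")[:1]:
    cn=cv2.approxPolyDP(max(cv2.findContours(r["pixels"].astype(np.uint8),0,2)[0],key=cv2.contourArea),8,True)[:,0]; print([ (b.tolist(),atz(p,b,.042,T)[:2].round(3).tolist()) for b in cn])
E
```

```text
time: 2.35
ee_pos: [0.5501, -0.0088, 0.2463]
ee_rot: [0.0, 0.917, 0.4, 0.0]
wrist_force: [0.1, -0.8, 1.0]
grip_width: 0.0004
grip_force: 0.0
time: 2.72
ee_pos: [0.549, -0.012, 0.2465]
ee_rot: [0.0, 0.917, 0.398, 0.0]
wrist_force: [0.6, -0.5, 0.3]
grip_width: 0.0004
grip_force: 0.0
2.725 [ 0.549  -0.012   0.2465] [0.0003 0.9172 0.3985 0.0002] [-0.0835 -0.0305  1.2651 -0.0003  1.9064  0.6674] [ 0.5898 -0.4791  0.3154] [[ 0.7314 -0.6619 -0.1642  0.5948]
 [-0.6819 -0.7096 -0.1772  0.0371]
 [ 0.0007  0.2416 -0.9704  0.4354]
 [ 0.      0.      0.      1.    ]]
[357.1 134.6] 0.91 [ 0.6187 -0.0043  0.056 ]
[354.1 215.6] 0.82 [ 0.5494 -0.0775  0.056 ]
[280.2 135.9] 0.77 [0.5506 0.0572 0.056 ]
[280.  211.4] 0.59 [ 0.4844 -0.0093  0.056 ]
[([234, 85], [0.551, 0.138]), ([240, 247], [0.406, -0.01]), ([296, 247], [0.461, -0.061]), ([249, 236], [0.426, -0.007]), ([249, 184], [0.477, 0.042]), ([310, 183], [0.535, -0.01]), ([317, 227], [0.501, -0.06]), ([328, 180], [0.555, -0.023]), ([384, 183], [0.605, -0.075]), ([382, 238], [0.554, -0.131]), ([339, 245], [0.505, -0.099]), ([392, 248], [0.555, -0.151]), ([405, 90], [0.696, -0.006])]
```

View pics/w1.png

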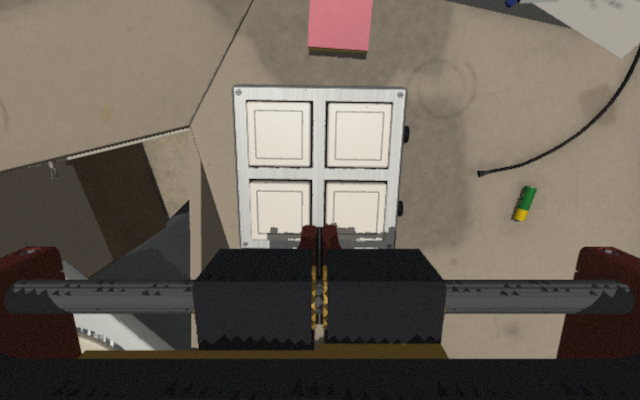

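The wrist view shows the box square to the tool. The covers at (280,136) and (357,135) are clear, and the nearer two are partly hidden by the fingers. Views agree on box centre (0.551, -0.008), with cover centres 48 mm off along the tool axes. I'm probing cover C (tool +x,+y) near its inner edge.

```bash
python3 -m jog '0.88 1.88 0 0 0 0;0.88 1.88 2.4 0 0 0;0.88 1.88 4.8 0 0 0;0.88 1.88 6.5 0 0 0;0.88 1.88 7.3 0 0 0;0.88 1.88 7.38 0 0 0;0.88 1.88 7.38 0 0 0;0.88 1.88 7.38 0 0 0'
for i in 1; do python3 -m jog '0 0 0.08 0 0 0;0 0 0.08 0 0 0;0 0 0.08 0 0 0'; python3 -m jog '0 0 0.04 0 0 0;0 0 0.04 0 0 0'; python3 -m jog '0 0 0.04 0 0 0;0 0 0.04 0 0 0'; python3 -m jog '0 0 0.04 0 0 0;0 0 0.04 0 0 0';done | grep -v grip
```

```text
time: 3.88
ee_pos: [0.6, -0.0267, 0.0642]
ee_rot: [0.001, 0.917, 0.399, 0.002]
wrist_force: [-0.4, -0.6, 0.5]
grip_width: 0.0003
grip_force: 0.0
time: 4.25
ee_pos: [0.5987, -0.0265, 0.0597]
ee_rot: [-0.0, 0.917, 0.399, -0.0]
wrist_force: [0.1, 0.3, -0.9]
time: 4.5
ee_pos: [0.5986, -0.0266, 0.0584]
ee_rot: [-0.0, 0.917, 0.399, -0.0]
wrist_force: [-0.5, 0.0, 0.4]
time: 4.75
ee_pos: [0.5986, -0.0266, 0.0575]
ee_rot: [-0.0, 0.917, 0.399, -0.0]
wrist_force: [1.2, -0.2, -0.2]
time: 5.0
ee_pos: [0.5986, -0.0266, 0.0565]
ee_rot: [-0.0, 0.917, 0.399, -0.0]
wrist_force: [0.1, -0.2, -0.4]
```

```bash
(python3 -m jog '0 0 0.04 0 0 0;0 0 0.04 0 0 0'; python3 -m jog '0 0 0.04 0 0 0;0 0 0.04 0 0 0') | grep -E 'pos|force'; python3 -c "
from h import *
for i in range(6): s=readout.observe(); print(s['ee_pos'][2],s['wrist_force'],s['moment']); imaging.grab_frame('top')"
```

```text
ee_pos: [0.5986, -0.0266, 0.0555]
wrist_force: [-0.5, 0.7, -0.3]
grip_force: 0.0
ee_pos: [0.5986, -0.0265, 0.0545]
wrist_force: [-0.6, 0.3, 0.4]
grip_force: 0.0
0.054501167777208856 [-0.5663032   0.33590356  0.40617371] [-0.01984866 -0.03224167  0.06219187]
0.05457053240413541 [ 0.53455523  0.23127304 -0.17528275] [ 0.01881365 -0.00439176 -0.04390486]
0.054615250899958494 [-0.06602031 -0.17579745  0.46250638] [ 0.0381817  -0.03936046 -0.005832  ]
0.05463845229298674 [ 0.34474317  0.61659857 -0.10936394] [-0.00648727 -0.02300924  0.00694145]
0.054692668639124135 [ 0.45816143  0.16151777 -0.30489354] [-0.00507087 -0.02627366  0.03350201]
0.05466917445318939 [ 0.45808155  0.09855961 -0.23111631] [-0.00835818  0.0063848  -0.01866986]
```

```bash
(python3 -m jog '0 0 0.04 0 0 0;0 0 0.04 0 0 0;0 0 0.04 0 0 0'; python3 -m jog '0 0 0.02 0 0 0;0 0 0.02 0 0 0;0 0 0.02 0 0 0') | grep -E 'pos|force'; python3 -c "
from w import *
for i in range(3): s=readout.observe(); print(s['ee_pos'][2],s['wrist_force'],s['moment']); imaging.grab_frame('top')
shot('w2')"
```

```text
ee_pos: [0.5987, -0.0266, 0.0536]
wrist_force: [0.6, 1.2, 0.5]
grip_force: 0.0
ee_pos: [0.5987, -0.0266, 0.0531]
wrist_force: [-1.2, 0.0, -0.6]
grip_force: 0.0
0.05313068786398567 [-1.1847  0.0039 -0.61  ] [-0.0331 -0.0339 -0.011 ]
0.05313837370812317 [-0.0156  0.0003  0.2338] [ 0.0071 -0.0019  0.0223]
0.053127815047865415 [0.3996 0.2629 0.6189] [ 0.0309  0.0176 -0.0029]
```

View pics/w2.png

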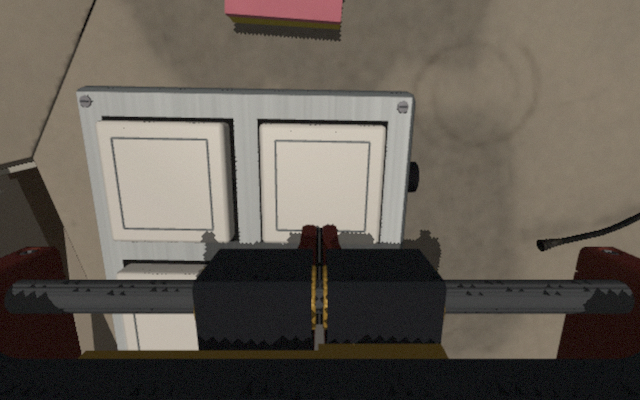

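The picture shows the fingertips at the lower edge of cover C (front row about 240, columns 302–338). There's no clear contact, so I'll check the numbers.

```bash
python3 -c "
from w import *
s,p,T=shot('w3'); Ti=np.array(p['T_tool_cam']); f,cx,cy=K(p)
def proj(pt): q=np.linalg.inv(Ti)@np.r_[pt,1]; return [cx+f*q[0]/q[2],cy+f*q[1]/q[2]]
print('tcp',proj([0,0,0]),proj([.01,.0135,0]),proj([-.01,.0135,0]))
for px in [(260,124),(385,124),(98,121),(230,121),(385,235),(263,232),(118,242),(228,242)]: print(px,atz(p,px,.0,Ti)[:2])
for r in nets.pinpoint(p,'cover_1'): print(np.round(r['xy'],1),round(r['confidence'],2),atz(p,r['xy'],0,Ti))
import cv2
cv2.imwrite('pics/w3c.png',cv2.resize(p['img'][100:280,80:430],None,fx=2.2,fy=2.2,interpolation=cv2.INTER_CUBIC))
c=np.array(imaging.grab_frame('side')['img']);cv2.imwrite('pics/s3c.png',cv2.resize(c[130:270,220:400],None,fx=4,fy=4,interpolation=2))
"
```

```text
tcp [np.float64(318.7152814114912), np.float64(230.54299530575898)] [np.float64(340.0563072923839), np.float64(215.59440727310852)] [np.float64(339.5313513179269), np.float64(245.15739310126736)]
(260, 124) [ 0.0663 -0.0346]
(385, 124) [0.0663 0.039 ]
(98, 121) [ 0.0679 -0.1298]
(230, 121) [ 0.068  -0.0522]
(385, 235) [-0.003   0.0426]
(263, 232) [-0.001  -0.0357]
(118, 242) [-0.0079 -0.1298]
(228, 242) [-0.0079 -0.0587]
[164.2 185.9] 0.82 [ 0.0291 -0.0955  0.    ]
[318.6 324.8] 0.78 [-0.0691 -0.      0.    ]
[317.4 185.9] 0.63 [ 0.0291 -0.0008  0.    ]
[179.9 325.7] 0.59 [-0.0699 -0.0964  0.    ]
```

View pics/w3c.png

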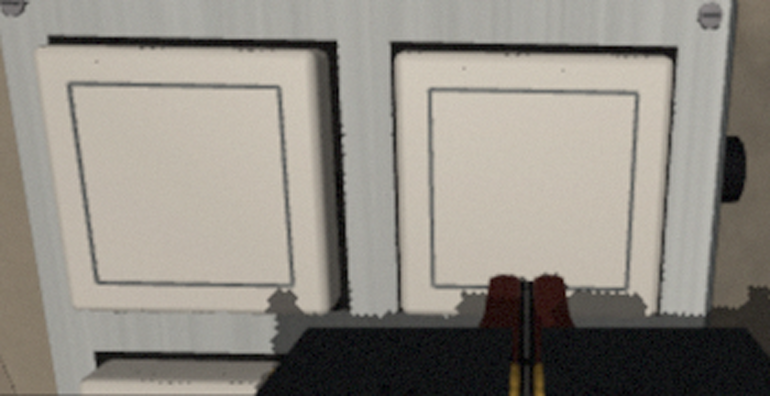

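View pics/s3c.png

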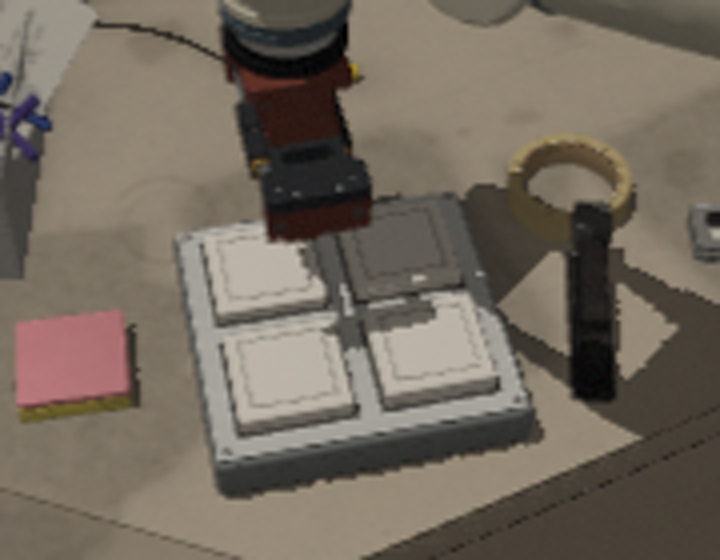

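The crops show cover C level with the fingertips over its edge at tool offset 29 mm. It sits low and there's no contact yet, so I'll keep going down in small steps.

```bash
(python3 -m jog '0 0 0.03 0 0 0;0 0 0.03 0 0 0'; python3 -m jog '0 0 0.03 0 0 0;0 0 0.03 0 0 0'; python3 -m jog '0 0 0.03 0 0 0;0 0 0.03 0 0 0') | grep -E 'pos|wrist'; python3 -c "
from w import *
for i in range(4): s=readout.observe(); print(s['ee_pos'][2],s['wrist_force'],s['moment']); imaging.grab_frame('top')
"
```

```text
ee_pos: [0.5986, -0.0266, 0.0523]
wrist_force: [-0.1, -0.1, 0.1]
ee_pos: [0.5986, -0.0266, 0.0515]
wrist_force: [0.5, -0.3, 0.3]
ee_pos: [0.5987, -0.0266, 0.0508]
wrist_force: [0.4, 0.3, -0.3]
0.05080531817447803 [ 0.4461  0.3361 -0.3345] [-0.0164  0.0263  0.0143]
0.050835374002803635 [ 0.1125  0.356  -0.617 ] [-0.0601 -0.0123  0.006 ]
0.0509164788364029 [-0.0497  0.7242  0.2731] [-0.0149  0.0245 -0.0298]
0.05090980765405925 [-0.3169  0.5186 -0.1011] [-0.0941 -0.0343  0.0386]
```

```bash
(python3 -m jog '0 0 0.03 0 0 0;0 0 0.03 0 0 0'; python3 -m jog '0 0 0.03 0 0 0;0 0 0.03 0 0 0') | grep -E 'pos|wrist'; python3 -c "
from w import *
for i in range(4): s=readout.observe(); print(s['ee_pos'][2],s['wrist_force'],s['moment']); imaging.grab_frame('top')
s,p,T=shot('w4')
for c,n in((p,'w4c'),): cv2.imwrite('pics/'+n+'.png',cv2.resize(c['img'][100:280,80:430],None,fx=2.2,fy=2.2,interpolation=cv2.INTER_CUBIC))
"
```

```text
ee_pos: [0.5986, -0.0266, 0.05]
wrist_force: [-0.1, -0.0, -0.5]
ee_pos: [0.5987, -0.0266, 0.0493]
wrist_force: [-0.2, 0.9, 0.1]
0.04929534511978496 [-0.2452  0.9246  0.1018] [-0.0202 -0.0664  0.007 ]
0.04933536947948144 [-0.3911 -0.3952  0.0857] [ 0.0376  0.0269 -0.0311]
0.049340413211143325 [-0.2314  0.246   0.5509] [ 0.0163  0.0233 -0.0175]
0.04943384673986635 [ 1.2469  0.6516 -0.2127] [-0.0491 -0.052  -0.0126]
```

View pics/w4c.png

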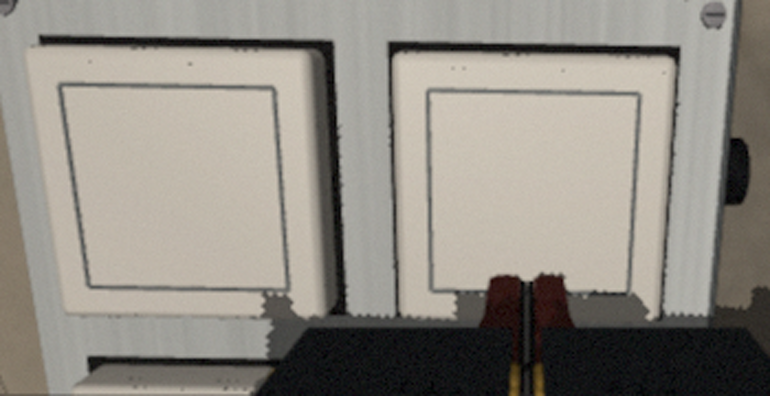

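Cover C still looks level and unforced at TCP z = 0.049. The visible finger ends look higher than the TCP should be, so I'll measure the heights properly from the printed squares on the covers with PnP.

```bash
cat > sq.py <<'E'
from w import *
def quad(g,m):
    # printed square: dark thin line inside cover mask
    m=cv2.erode(m.astype(np.uint8),np.ones((9,9)))
    bh=cv2.morphologyEx(g,cv2.MORPH_BLACKHAT,np.ones((7,7)))
    b=((bh>25)&(m>0)).astype(np.uint8)
    pts=np.argwhere(b)[:,::-1].astype(np.float32)
    if len(pts)<60: return None
    r=cv2.boxPoints(cv2.minAreaRect(pts)); L=[]
    for i in range(4):
        a,c=r[i],r[(i+1)%4]; u=(c-a)/np.linalg.norm(c-a); n=np.array([-u[1],u[0]]); 
        d=np.abs((pts-a)@n); t=(pts-a)@u/np.linalg.norm(c-a); s=pts[(d<7)&(t>.1)&(t<.9)]
        w=None
        if len(s)<15: return None
        L.append(cv2.fitLine(s,cv2.DIST_HUBER,0,.01,.01).ravel())
    q=[]
    for i in range(4):
        A,B=L[i-1],L[i]; t=np.linalg.solve(np.c_[A[:2],-B[:2]],B[2:]-A[2:]); q.append(A[2:]+A[:2]*t[0])
    return np.array(q)
def analyse(p,T,side=.0595):
    f,cx,cy=K(p); Km=np.array([[f,0,cx],[0,f,cy],[0,0,1.]]); g=cv2.cvtColor(p["img"],cv2.COLOR_BGR2GRAY)
    for r in nets.cut_out(p,"cover_1"):
        if r["confidence"]<.3: continue
        q=quad(g,r["pixels"])
        if q is None: print(np.round(r["xy"]),"no quad"); continue
        h=side/2; o=np.array([[-h,-h,0],[h,-h,0],[h,h,0],[-h,h,0]])
        if np.cross(q[1]-q[0],q[2]-q[1])<0: o[:,0]*=-1
        n,rv,tv,e=cv2.solvePnPGeneric(o,q.astype(np.float64),Km,None,flags=cv2.SOLVEPNP_IPPE)
        for k in range(n):
            nr=T[:3,:3]@cv2.Rodrigues(rv[k])[0][:,2]; nr*=np.sign(nr[2]); c=T[:3,:3]@tv[k].ravel()+T[:3,3]
            if nr[2]>.97: print(np.round(r["xy"]),"centre",c,"normal",nr,"err",e[k], [round(float(np.linalg.norm(q[i]-q[i-1])),1) for i in range(4)])
E
python3 - <<'E'
from sq import *
s,p,T=shot("w5"); print(s["ee_pos"]); analyse(p,T)
E
```

```text
[ 0.5987 -0.0266  0.0494]
[320. 180.] no quad
[155. 323.] no quad
[317. 336.] no quad
```

```bash
cat > sq.py <<'E'
from w import *
from scipy.ndimage import map_coordinates
def refine(g,q,rad=4):
    for _ in range(2):
        L=[]
        for i in range(4):
            a,c=q[i],q[(i+1)%4]; u=(c-a)/np.linalg.norm(c-a); n=np.array([-u[1],u[0]]); S=[]; k=np.arange(-rad,rad+.1,.25)
            for t in np.linspace(.08,.92,50):
                P=a+(c-a)*t+k[:,None]*n; v=map_coordinates(g.astype(float),[P[:,1],P[:,0]],order=1); w=np.clip(np.median(v)-v-8,0,None)
                if w.sum()>10: S.append(a+(c-a)*t+n*(w@k/w.sum()))
            L.append(cv2.fitLine(np.array(S,np.float32),cv2.DIST_HUBER,0,.01,.01).ravel())
        r=[]
        for i in range(4):
            A,B=L[i-1],L[i]; t=np.linalg.solve(np.c_[A[:2],-B[:2]],B[2:]-A[2:]); r.append(A[2:]+A[:2]*t[0])
        q=np.array(r)
    return q
def pose(p,T,q,side):
    f,cx,cy=K(p); Km=np.array([[f,0,cx],[0,f,cy],[0,0,1.]]); h=side/2; o=np.array([[-h,h,0],[h,h,0],[h,-h,0],[-h,-h,0]])
    n,rv,tv,e=cv2.solvePnPGeneric(o,q.astype(np.float64),Km,None,flags=cv2.SOLVEPNP_IPPE)
    for k in range(n):
        R_=T[:3,:3]@cv2.Rodrigues(rv[k])[0]; nr=R_[:,2]
        print(" c",T[:3,:3]@tv[k].ravel()+T[:3,3],"n",nr,"err",e[k])
E
python3 - <<'E'
from sq import *
s,p,T=shot("w6"); Ti=np.array(p["T_tool_cam"]); g=cv2.cvtColor(p["img"],cv2.COLOR_BGR2GRAY)
Q={"C":[(275,141.4),(370.9,142.7),(366.8,231.8),(276.4,231.8)],"D":[(107.3,138.2),(205,140),(210.9,231.8),(120.9,230.5)]}
for n,q in Q.items():
    q=refine(g,np.array(q,float)); print(n,q.tolist())
    for sd in(.058,.060): pose(p,Ti,q,sd)
E
```

```text
C [[273.9418640136719, 140.5481414794922], [370.24053955078125, 142.21226501464844], [365.1189880371094, 234.14727783203125], [275.5849609375, 232.95437622070312]]
 c [0.0271 0.0016 0.0016] n [ 0.075   0.0165 -0.997 ] err [0.3759]
 c [0.0283 0.0014 0.0014] n [ 0.3362 -0.0318 -0.9413] err [1.6959]
 c [0.0257 0.0017 0.0081] n [ 0.075   0.0165 -0.997 ] err [0.3759]
 c [0.027  0.0015 0.008 ] n [ 0.3362 -0.0318 -0.9413] err [1.6959]
D [[106.54203796386719, 137.83541870117188], [204.09368896484375, 139.50291442871094], [210.59165954589844, 231.5694122314453], [119.96499633789062, 230.0418701171875]]
 c [ 0.0288 -0.0978  0.    ] n [-0.0004 -0.0011 -1.    ] err [0.0153]
 c [ 0.0301 -0.0943 -0.    ] n [ 0.3107  0.792  -0.5256] err [4.2085]
 c [ 0.0274 -0.1012  0.0065] n [-0.0004 -0.0011 -1.    ] err [0.0153]
 c [ 0.0289 -0.0975  0.0065] n [ 0.3107  0.792  -0.5256] err [4.2085]
```

D comes out level at about 0.056. C's left and right printed lines converge just as D's do, so C is level too and still untouched. I'll keep descending in 0.5 mm steps.

```bash
(python3 -m jog '0 0 0.02 0 0 0;0 0 0.02 0 0 0'; python3 -m jog '0 0 0.02 0 0 0;0 0 0.02 0 0 0'; python3 -m jog '0 0 0.02 0 0 0;0 0 0.02 0 0 0') | grep -E 'pos|wrist'; python3 -c "
from sq import *
for i in range(4):
    s=readout.observe(); print(s['ee_pos'][2],s['wrist_force'],s['moment']); imaging.grab_frame('top')
s,p,T=shot('w7'); g=cv2.cvtColor(p['img'],cv2.COLOR_BGR2GRAY)
print(s['time'])
q1=refine(g,np.array([(106.5,137.8),(204,139.5),(210.6,231.6),(120,230)],float)); print(q1.round(1).tolist())
Ti=np.array(p['T_tool_cam']); np.set_printoptions(precision=4,suppress=True); print(Ti); f,cx,cy=K(p)
for pt in ([0,0,0],[.01,.0,0],[.01,0,-.01],[.01,0,-.02],[0,0,-.01]):
    v=np.linalg.inv(Ti)@np.r_[pt,1]; print(pt,cx+f*v[0]/v[2],cy+f*v[1]/v[2])
# triangulate D and C back edges using w1
"

```

```text
ee_pos: [0.5987, -0.0266, 0.0488]
wrist_force: [-1.2, 0.2, 0.3]
ee_pos: [0.5986, -0.0266, 0.0483]
wrist_force: [-0.2, 0.2, 0.4]
ee_pos: [0.5987, -0.0266, 0.0478]
wrist_force: [0.6, 0.1, -0.1]
0.0478314253784635 [ 0.5562  0.0755 -0.103 ] [ 0.0305 -0.0334 -0.0677]
0.04786689147476605 [-0.5202 -0.2081  0.0177] [-0.0701 -0.0651  0.032 ]
0.047855322759624196 [ 0.6656  0.5743 -0.2691] [-0.0418  0.0263 -0.0229]
0.04789228242419806 [-0.4333 -0.3419 -0.011 ] [-0.0035 -0.0784 -0.0389]
9.7
[[104.80000305175781, 137.89999389648438], [203.10000610351562, 139.60000610351562], [209.8000030517578, 232.39999389648438], [118.4000015258789, 230.89999389648438]]
[[ 0.0006 -0.9704 -0.2417  0.0672]
 [ 1.      0.0006  0.0003  0.0001]
 [-0.0001 -0.2417  0.9704 -0.1889]
 [ 0.      0.      0.      1.    ]]
[0, 0, 0] 318.71528264284774 230.54299183993606
[0.01, 0.0, 0] 318.72250142797577 215.5820208879704
[0.01, 0, -0.01] 318.71254422456207 220.40240988526438
[0.01, 0, -0.02] 318.70149929428885 225.7493791248136
[0, 0, -0.01] 318.70508312225206 236.06698025135182
```

```bash
python3 -c "
import cv2
a=cv2.imread('pics/w7.png')[190:260,265:375];b=cv2.imread('pics/w1.png')[190:260,265:375]
import numpy as np
cv2.imwrite('pics/tips.png',cv2.resize(np.hstack([a,b]),None,fx=3.6,fy=5,interpolation=cv2.INTER_NEAREST))"
```

```text
(no output)
```

View pics/tips.png

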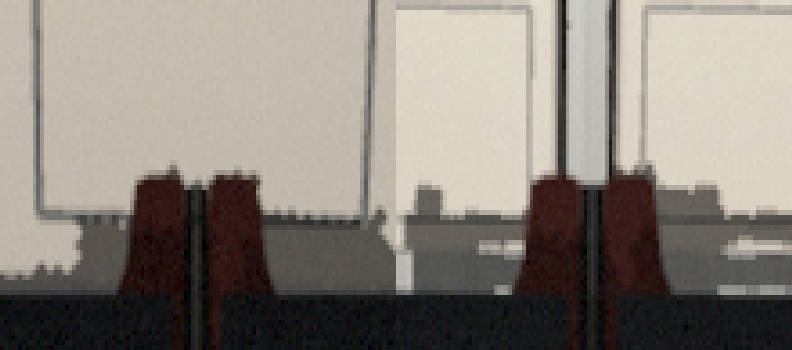

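The tips look identical in free air, and their outline ends about where a 20 mm wide finger ending some 15–20 mm behind the nominal TCP would. The fingers evidently haven't touched, so I'll keep stepping down gently.

```bash
(python3 -m jog '0 0 0.04 0 0 0'; python3 -m jog '0 0 0.04 0 0 0';python3 -m jog '0 0 0.04 0 0 0';python3 -m jog '0 0 0.04 0 0 0;0 0 0.04 0 0 0') | grep -E 'pos|wrist'
```

```text
ee_pos: [0.5988, -0.0266, 0.047]
wrist_force: [0.4, 0.3, 0.0]
ee_pos: [0.5987, -0.0266, 0.0458]
wrist_force: [0.4, -0.7, 0.2]
ee_pos: [0.5986, -0.0266, 0.0447]
wrist_force: [-0.5, -0.7, 0.2]
ee_pos: [0.5986, -0.0266, 0.0437]
wrist_force: [-0.2, 0.8, -0.3]
```

```bash
(python3 -m jog '0 0 0.04 0 0 0'; python3 -m jog '0 0 0.04 0 0 0';python3 -m jog '0 0 0.04 0 0 0';python3 -m jog '0 0 0.04 0 0 0;0 0 0.04 0 0 0') | grep -E 'pos|wrist'
```

```text
ee_pos: [0.5988, -0.0266, 0.043]
wrist_force: [-0.2, 0.1, 0.3]
ee_pos: [0.5987, -0.0266, 0.0418]
wrist_force: [0.6, -0.2, 0.3]
ee_pos: [0.5987, -0.0266, 0.0408]
wrist_force: [-0.5, 0.7, 0.4]
ee_pos: [0.5986, -0.0266, 0.0397]
wrist_force: [-1.0, -0.4, 0.2]
```

```bash
(python3 -m jog '0 0 0.03 0 0 0'; python3 -m jog '0 0 0.03 0 0 0';python3 -m jog '0 0 0.03 0 0 0';python3 -m jog '0 0 0.03 0 0 0;0 0 0.03 0 0 0') | grep -E 'pos|wrist'; python3 -c "
from sq import *
s,p,T=shot('w8'); g=cv2.cvtColor(p['img'],cv2.COLOR_BGR2GRAY)
F=[]
for i in range(5): F.append(readout.observe()['wrist_force']); imaging.grab_frame('top')
print(s['time'],s['ee_pos'],np.mean(F,0))
cv2.imwrite('pics/w8c.png',cv2.resize(p['img'][100:280,80:430],None,fx=2.2,fy=2.2,interpolation=cv2.INTER_CUBIC))"
```

```text
ee_pos: [0.5988, -0.0266, 0.0392]
wrist_force: [0.2, -0.2, -0.4]
ee_pos: [0.5987, -0.0266, 0.0384]
wrist_force: [-0.7, -0.3, -0.4]
ee_pos: [0.5987, -0.0266, 0.0376]
wrist_force: [-0.2, 0.6, 0.6]
ee_pos: [0.5986, -0.0266, 0.0367]
wrist_force: [0.5, -0.9, 0.6]
11.625 [ 0.5986 -0.0266  0.0367] [-0.3181 -0.4813  0.1981]
```

View pics/w8c.png

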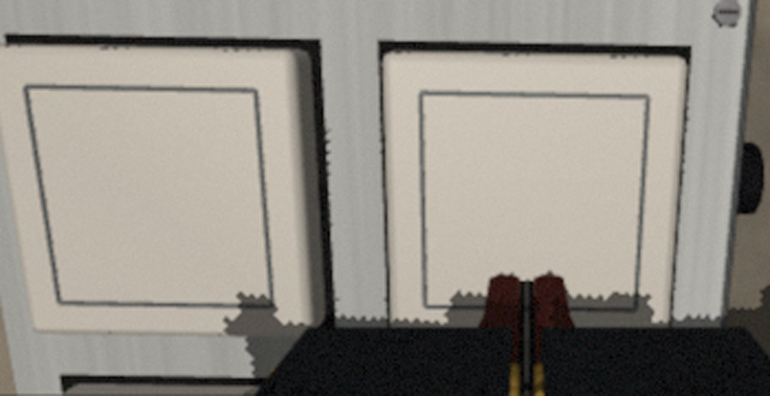

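The crop shows both covers level, the tips over C's edge and still no contact, with the picture simply scaled up. Contact should come soon, around a TCP z of 0.034, so I'm using finer steps.

```bash
(python3 -m jog '0 0 0.03 0 0 0;0 0 0.03 0 0 0'; python3 -m jog '0 0 0.03 0 0 0;0 0 0.03 0 0 0';python3 -m jog '0 0 0.03 0 0 0;0 0 0.03 0 0 0') | grep -E 'pos|wrist'; cat > f.py <<'E'
from h import *
np.set_printoptions(precision=4,suppress=True)
F=[];M=[];t0=0
for i in range(5): s=readout.observe(); F.append(s['wrist_force']);M.append(s['moment']); imaging.grab_frame('top')
print(s['time'],s['ee_pos'],"meanF",np.mean(F,0),"M",np.mean(M,0))
E
python3 f.py
```

```text
ee_pos: [0.5986, -0.0266, 0.036]
wrist_force: [0.3, -1.2, 0.3]
ee_pos: [0.5986, -0.0266, 0.0353]
wrist_force: [0.3, -0.8, 0.9]
ee_pos: [0.5986, -0.0266, 0.0345]
wrist_force: [0.0, -0.0, -0.1]
12.875 [ 0.5987 -0.0266  0.0346] meanF [ 0.3191 -0.1927 -0.1979] M [-0.0185 -0.002   0.0238]
```

```bash
(python3 -m jog '0 0 0.03 0 0 0;0 0 0.03 0 0 0'; python3 -m jog '0 0 0.03 0 0 0;0 0 0.03 0 0 0';python3 -m jog '0 0 0.03 0 0 0;0 0 0.03 0 0 0') | grep -E 'pos|wrist'; python3 f.py
```

```text
ee_pos: [0.5986, -0.0266, 0.0338]
wrist_force: [1.0, 0.3, -0.7]
ee_pos: [0.5986, -0.0266, 0.033]
wrist_force: [-0.6, 0.5, -0.4]
ee_pos: [0.5986, -0.0266, 0.0323]
wrist_force: [0.1, -0.1, -0.0]
13.875 [ 0.5987 -0.0266  0.0324] meanF [-0.3107 -0.286   0.1353] M [-0.0284 -0.0356 -0.0185]
```

Still nothing, so I'll triangulate cover heights properly from two wrist-camera heights (w1 against w6 and w7), not relying on the assumed size.

```bash
python3 - <<'E'
from sq import *
from scipy.optimize import least_squares
p=imaging.grab_frame("wrist"); s=readout.observe(); Ti=np.array(p["T_tool_cam"]); f,cx,cy=K(p)
def Tw(ee): 
    T=np.eye(4);T[:3,:3]=R.from_quat([.917,.399,0,0]).as_matrix();T[:3,3]=ee;return T@Ti
pic=lambda n:cv2.cvtColor(cv2.imread(f"pics/{n}.png"),cv2.COLOR_BGR2GRAY)
g1=pic("w1")
qs={}
qs["D"]=[(Tw([.549,-.012,.2465]),refine(g1,np.array([(254,109),(305,109),(305,158),(256,158)],float),4)),
 (Tw([.5987,-.0266,.0494]),refine(pic("w6"),np.array([(106.5,137.8),(204.1,139.5),(210.6,231.6),(120,230)],float)))]
q=refine(pic("w8"),np.array([(25/2.2+80,139),(256/2.2+80,141),(272/2.2+80,239),(58/2.2+80,237.5)],float))
qs["D"].append((Tw([.5986,-.0266,.0367]),q))
qs["C"]=[(Tw([.549,-.012,.2465]),refine(g1,np.array([(332,109),(383,110),(382,159),(332,158)],float),4)),
 (Tw([.5986,-.0266,.0367]),np.array([(271.6,141.7),(375,143.5),(370,240.5),(272.5,239.3)]))]
for n,L in qs.items():
    print(n,[l[1].round(1).tolist() for l in L])
    print([tri([(ray({**p},l[1][k],l[0])) for l in L]).round(4).tolist() for k in range(4)])
E
```

```text
D [[[254.0, 109.9000015258789], [301.79998779296875, 110.5999984741211], [301.6000061035156, 158.5], [255.60000610351562, 157.8000030517578]], [[106.5, 137.8000030517578], [204.10000610351562, 139.5], [210.60000610351562, 231.60000610351562], [120.0, 230.0]], [[91.0999984741211, 138.89999389648438], [195.6999969482422, 140.6999969482422], [203.3000030517578, 238.89999389648438], [106.5, 237.3000030517578]]]
[[0.5489, 0.0996, 0.0552], [0.5894, 0.0607, 0.055], [0.5504, 0.0202, 0.055], [0.5101, 0.0591, 0.0553]]
C [[[333.0, 111.19999694824219], [383.3999938964844, 111.9000015258789], [380.3999938964844, 159.60000610351562], [335.79998779296875, 158.89999389648438]], [[271.6, 141.7], [375.0, 143.5], [370.0, 240.5], [272.5, 239.3]]]
[[0.6165, 0.0343, 0.0372], [0.6591, -0.0062, 0.0532], [0.6203, -0.0467, 0.054], [0.5806, -0.0076, 0.0572]]
```

D triangulates to 0.055, level, centre (0.550, 0.060), and C to about 0.054. The frame is right and the tips simply end short of the nominal TCP, so I'm continuing down.

```bash
(python3 -m jog '0 0 0.03 0 0 0;0 0 0.03 0 0 0'; python3 -m jog '0 0 0.03 0 0 0;0 0 0.03 0 0 0';python3 -m jog '0 0 0.03 0 0 0;0 0 0.03 0 0 0') | grep -E 'pos|wrist'; python3 f.py
```

```text
ee_pos: [0.5986, -0.0266, 0.0315]
wrist_force: [-0.1, -0.4, 0.7]
ee_pos: [0.5986, -0.0266, 0.0308]
wrist_force: [0.2, -0.4, 0.2]
ee_pos: [0.5986, -0.0266, 0.03]
wrist_force: [-0.1, 0.0, -0.1]
14.925 [ 0.5987 -0.0266  0.0302] meanF [-0.1246  0.0883 -0.0901] M [-0.0213 -0.053   0.002 ]
```

```bash
(python3 -m jog '0 0 0.04 0 0 0;0 0 0.04 0 0 0'; python3 -m jog '0 0 0.04 0 0 0;0 0 0.04 0 0 0';python3 -m jog '0 0 0.04 0 0 0;0 0 0.04 0 0 0') | grep -E 'pos|wrist'; python3 - <<'E'
from sq import *
s,p,T=shot('w9'); print(s['ee_pos'],s['joints'],s['joint_efforts'],s['time'])
g=cv2.cvtColor(p['img'],cv2.COLOR_BGR2GRAY)
q=refine(g,np.array([(86,140),(192,141.5),(200,242),(102,240)],float),6); print(q.round(1).tolist()); print([atz(p,k,.055,T).round(4).tolist() for k in q])
side=imaging.grab_frame('side'); Tc=np.array(side['cam_to_world']); f,cx,cy=K(side)
for z in (0,.02,.05,.08):
    v=np.linalg.inv(Tc)@np.array([.5987,-.0266,s['ee_pos'][2]+z,1]); print(z,cx+f*v[0]/v[2],cy+f*v[1]/v[2])
a=cv2.resize(side['img'][150:250,240:360],None,fx=4,fy=4,interpolation=2); b=cv2.resize(p['img'][190:270,275:365],None,fx=4,fy=5,interpolation=2); 
c=np.zeros((400,840,3),np.uint8); c[:,:480]=a; c[:,480:840]=b; cv2.imwrite('pics/c9.png',cv2.resize(c,(800,381)))
E
```

```text
ee_pos: [0.5986, -0.0266, 0.029]
wrist_force: [0.1, 0.4, 0.5]
ee_pos: [0.5986, -0.0266, 0.028]
wrist_force: [-0.6, 0.1, 0.1]
ee_pos: [0.5987, -0.0266, 0.0274]
wrist_force: [-0.7, -0.1, 1.6]
[ 0.5987 -0.0266  0.0274] [-0.1011  0.1215  1.4978 -0.      1.5221  0.6479] [ -0.0147 -44.157  -39.2064   0.0718  -0.2766   0.0004] 15.725
[[77.69999694824219, 139.89999389648438], [188.5, 141.89999389648438], [197.0, 245.1999969482422], [95.0, 243.5]]
[[0.5487, 0.0998, 0.055], [0.5893, 0.0608, 0.055], [0.5503, 0.0202, 0.055], [0.5097, 0.0592, 0.055]]
0 295.7017672648725 200.3084629516168
0.02 295.39725916635456 195.56572468356075
0.05 294.9249395395739 188.20930828744892
0.08 294.4329123175932 180.5459445018202
```

View pics/c9.png

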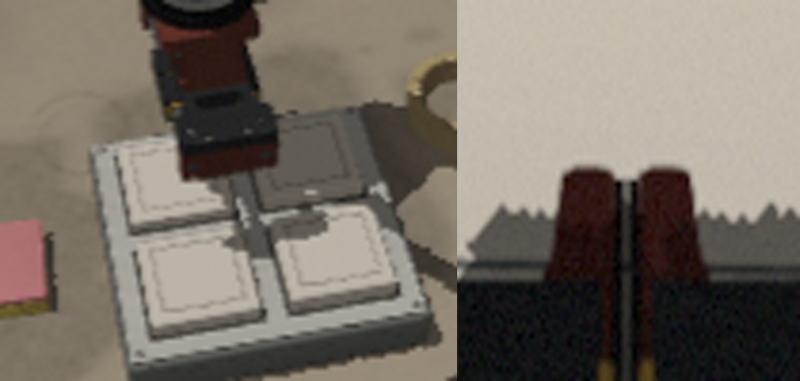

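The crop shows the tips at C's printed-line margin. The last reading is 1.6 N with the arm 0.4 mm short of its target, so contact starts at about TCP z 0.0275. I've used all 10 views, so from here it's numbers only.

```bash
cat > f.py <<'E'
from sq import *
import sys
n=int(sys.argv[1]) if len(sys.argv)>1 else 4
F=[];M=[];E=[]
for i in range(n): s=readout.observe(); F.append(s['wrist_force']);M.append(s['moment']);E.append(s['joint_efforts'][1:5]); imaging.grab_frame('wrist')
print(round(s['time'],2),s['ee_pos'],"F",np.mean(F,0).round(2),"M",np.mean(M,0),"eff",np.mean(E,0))
E
python3 f.py; python3 -m jog '0 0 0.02 0 0 0;0 0 0.02 0 0 0' | grep -E 'pos|wrist'; python3 f.py;  python3 -m jog '0 0 0.02 0 0 0;0 0 0.02 0 0 0' | grep -E 'pos|wrist'; python3 f.py
```

```text
15.97 [ 0.5987 -0.0266  0.0273] F [-0.38  0.35  1.84] M [-0.0127  0.0895  0.0073] eff [-44.2461 -39.2681   0.0719  -0.251 ]
ee_pos: [0.5988, -0.0266, 0.0269]
wrist_force: [-1.2, 0.1, 2.5]
16.43 [ 0.5988 -0.0266  0.0269] F [-1.13  0.23  2.84] M [0.0019 0.1526 0.0083] eff [-43.4427 -38.6996   0.0757  -0.4249]
ee_pos: [0.5988, -0.0266, 0.0264]
wrist_force: [-1.6, 0.2, 5.1]
16.88 [ 0.5988 -0.0265  0.0263] F [-1.34  0.21  4.26] M [0.0064 0.2457 0.0034] eff [-42.6561 -38.1305   0.0798  -0.5812]
```

```bash
cat > tilt.py <<'E'
from sq import *
# world rays of printed-line left/right sides -> fit plane height at far/near end from known width
def widths(g,q,fr=(.05,.75),rad=5):
    q=np.array(q,float)
    for _ in range(3):
        L=[]
        for a,c,rg in((q[0],q[1],(.08,.92)),(q[0],q[3],fr),(q[1],q[2],fr)):
            u=(c-a)/np.linalg.norm(c-a); n=np.array([-u[1],u[0]]); k=np.arange(-rad,rad+.1,.25); S=[]
            for t in np.linspace(*rg,50):
                P=a+(c-a)*t+k[:,None]*n; v=map_coordinates(g.astype(float),[P[:,1],P[:,0]],order=1); w=np.clip(np.median(v)-v-8,0,None)
                if w.sum()>10: S.append(a+(c-a)*t+n*(w@k/w.sum()))
            L.append(cv2.fitLine(np.array(S,np.float32),cv2.DIST_HUBER,0,.01,.01).ravel())
        def X(A,B): t=np.linalg.solve(np.c_[A[:2],-B[:2]],B[2:]-A[2:]); return A[2:]+A[:2]*t[0]
        q[0],q[1]=X(L[0],L[1]),X(L[0],L[2])
        for i,j in((3,1),(2,2)):
            b=L[j]; q[i]=b[2:]+b[:2]*((q[i][1]-b[3])/b[1])
    return q
E
python3 - <<'E'
from tilt import *
s,p,T=shot('w10'); g=cv2.cvtColor(p['img'],cv2.COLOR_BGR2GRAY); print(s['time'],s['ee_pos'])
for n,q in {"D":[(77,139.9),(188,142),(196,230),(93,230)],"C":[(269,143),(380,145),(374,230),(270,230)]}.items():
    q=widths(g,q); print(n,q.round(1).tolist())
    W=[atz(p,k,.055,T) for k in q]; print("w far/near at z=.055:",np.linalg.norm(W[0]-W[1]),np.linalg.norm(W[2]-W[3]))
E
```

```text
16.925 [ 0.5987 -0.0266  0.0263]
D [[76.1, 140.1], [187.6, 142.0], [194.9, 230.0], [91.2, 230.0]]
w far/near at z=.055: 0.05629379356915581 0.05628870853786094
C [[268.0, 143.0], [376.9, 144.8], [371.7, 230.0], [269.9, 230.0]]
w far/near at z=.055: 0.055251613887482696 0.05527625405521358
```

C stays level (printed widths equal) under 4 N with about 3 N/mm stiffness, so it's clipped. The fingertips are about 26 mm behind the nominal TCP. I'm lifting and going to the same inner edge of D.

```bash
(python3 -m jog '0 0 -0.6 0 0 0;0 -2 -0.6 0 0 0;0 -3.8 -0.6 0 0 0;0 -3.8 -0.6 0 0 0;0 -3.8 -0.2 0 0 0;0 -3.8 -0.2 0 0 0'; python3 -m jog '0 0 0.04 0 0 0;0 0 0.04 0 0 0'; python3 -m jog '0 0 0.04 0 0 0;0 0 0.04 0 0 0';python3 -m jog '0 0 0.03 0 0 0;0 0 0.03 0 0 0';) | grep -E 'time|pos|wrist'; python3 f.py 2
```

```text
time: 17.73
ee_pos: [0.529, 0.0374, 0.0298]
wrist_force: [0.4, -0.6, -0.6]
time: 17.98
ee_pos: [0.5294, 0.0377, 0.03]
wrist_force: [-0.9, -0.1, -0.1]
time: 18.23
ee_pos: [0.5293, 0.038, 0.0293]
wrist_force: [0.3, 0.1, 1.1]
time: 18.48
ee_pos: [0.5293, 0.038, 0.0287]
wrist_force: [0.1, -0.3, 2.8]
18.52 [0.5293 0.038  0.0287] F [-0.02 -0.7   2.67] M [-0.1684 -0.0389 -0.0285] eff [-36.0146 -38.7374   0.3398  -0.0381]
```

```bash
python3 -m jog '0 0 0.02 0 0 0;0 0 0.02 0 0 0' | grep -E 'pos|wrist'; python3 - <<'E'
from tilt import *
s,p,T=shot('w11'); g=cv2.cvtColor(p['img'],cv2.COLOR_BGR2GRAY); print(s['time'],s['ee_pos'],s['wrist_force'])
q=widths(g,[(267,142),(378,144),(372,229),(269,229)],rad=6); print(q.round(1).tolist())
W=[atz(p,k,.055,T) for k in q]; print("w far/near at z=.055:",np.linalg.norm(W[0]-W[1]),np.linalg.norm(W[2]-W[3]))
E
```

```text
ee_pos: [0.5293, 0.038, 0.0282]
wrist_force: [-0.7, -1.7, 2.5]
18.825 [0.5293 0.038  0.0282] [-0.696  -1.6731  2.4542]
[[265.6, 139.8], [374.8, 141.7], [369.7, 229.0], [267.8, 229.0]]
w far/near at z=.055: 0.05590423072182448 0.055949910003228
```

D is also level with a stiff response, so it's clipped. Next is A (tool -x), at its outer -x edge so the camera sees the whole cover.

```bash
(python3 -m jog '0 0 -0.6 0 0 0;-2 0 -0.6 0 0 0;-3.84 0 -0.6 0 0 0;-3.84 0 -0.6 0 0 0;-3.84 0 -0.2 0 0 0;-3.84 0 -0.2 0 0 0'; python3 -m jog '0 0 0.04 0 0 0;0 0 0.04 0 0 0'; python3 -m jog '0 0 0.04 0 0 0;0 0 0.04 0 0 0';python3 -m jog '0 0 0.04 0 0 0;0 0 0.04 0 0 0') | grep -E 'time|pos|wrist'; python3 f.py 2
```

```text
time: 19.62
ee_pos: [0.4635, -0.0314, 0.0317]
wrist_force: [-0.1, 0.7, 0.3]
time: 19.88
ee_pos: [0.4639, -0.0318, 0.0317]
wrist_force: [-0.3, -0.7, 0.1]
time: 20.12
ee_pos: [0.4638, -0.0321, 0.0309]
wrist_force: [0.6, -0.4, 0.6]
time: 20.38
ee_pos: [0.4637, -0.0325, 0.0302]
wrist_force: [-1.3, -1.7, 2.9]
20.43 [ 0.4637 -0.0325  0.0302] F [-1.41 -1.12  3.23] M [-0.2527  0.2537 -0.0114] eff [-28.0092 -39.0115   0.6471  -0.4972]
```

```bash
cat > chk.py <<'E'
from tilt import *
import sys
s,p,T=shot(sys.argv[1]); g=cv2.cvtColor(p['img'],cv2.COLOR_BGR2GRAY); print(s['time'],s['ee_pos'],s['wrist_force'])
q=widths(g,[(265.6,139.8),(374.8,141.7),(369.7,229.0),(267.8,229.0)],rad=6); print(q.round(1).tolist())
W=[atz(p,k,.055,T) for k in q]; print("w far/near at z=.055:",np.linalg.norm(W[0]-W[1]),np.linalg.norm(W[2]-W[3]),W[0],W[1])
E
python3 chk.py w12;python3 -m jog '0 0 0.02 0 0 0;0 0 0.02 0 0 0' | grep -E 'pos|wrist'; python3 chk.py w13
```

```text
20.475 [ 0.4638 -0.0325  0.0302] [-1.7744 -3.0933  2.6725]
[[261.8, 141.9], [372.8, 143.7], [367.0, 229.0], [265.1, 229.0]]
w far/near at z=.055: 0.057593306758614064 0.056641240922988056 [0.4812 0.0296 0.055 ] [ 0.5228 -0.0102  0.055 ]
ee_pos: [0.4637, -0.0327, 0.0297]
wrist_force: [-2.9, -3.8, 5.4]
20.775 [ 0.4637 -0.0327  0.0297] [-2.9412 -3.7611  5.3645]
[[261.4, 142.6], [373.0, 144.2], [367.1, 229.0], [265.0, 229.0]]
w far/near at z=.055: 0.05776805088349182 0.05656368993939688 [0.4808 0.0293 0.055 ] [ 0.5226 -0.0106  0.055 ]
```

A tilts by about 0.065 rad toward the pressed edge (printed widths 57.8 far, 56.6 near) with outward side force. C and D stayed perfectly level, so A is the unclipped one. I'm lifting and centring over A at (0.483, -0.009), then checking it has sprung level.

```bash
(python3 -m jog '0 0 -0.6 0 0 0;1.2 -0.06 -0.6 0 0 0;1.2 -0.06 -0.6 0 0 0;1.2 -0.06 -0.2 0 0 0;1.2 -0.06 -0.2 0 0 0;1.2 -0.06 -0.2 0 0 0') | grep -E 'time|pos|wrist'; python3 - <<'E'
from tilt import *
s,p,T=shot('w14'); print(s['time'],s['ee_pos'],s['wrist_force'])
for n in('pinpoint','cut_out'):
    for r in getattr(nets,n)(p,'cover_1'): print(n,round(r['confidence'],2),atz(p,r['xy'],.056,T))
for c in('side',):
    q=imaging.grab_frame(c)
    for r in nets.pinpoint(q,'cover_1'): print(c,round(r['confidence'],2),atz(q,r['xy'],.056))
# visible far printed line of A: back-project expected corners
E
```

```text
time: 21.58
ee_pos: [0.4826, -0.0095, 0.034]
wrist_force: [1.1, 0.1, 0.5]
21.575 [ 0.4826 -0.0095  0.034 ] [1.1039 0.1413 0.5097]
pinpoint 0.86 [ 0.6178 -0.0054  0.056 ]
pinpoint 0.84 [ 0.5516 -0.0767  0.056 ]
pinpoint 0.7 [0.5501 0.0599 0.056 ]
cut_out 0.97 [ 0.615  -0.0041  0.056 ]
cut_out 0.94 [0.4978 0.0062 0.056 ]
cut_out 0.9 [ 0.5597 -0.0653  0.056 ]
cut_out 0.64 [0.5486 0.0588 0.056 ]
side 0.88 [ 0.6068 -0.0156  0.056 ]
side 0.8 [ 0.4802 -0.0068  0.056 ]
side 0.73 [0.5427 0.059  0.056 ]
side 0.7 [ 0.5491 -0.0712  0.056 ]
```

The TCP is within 2 mm of A's centre (A = B + D - C gives (0.484, -0.011)). I'm pressing now, stepwise.

```bash
(python3 -m jog '0 0 0.08 0 0 0;0 0 0.08 0 0 0';python3 -m jog '0 0 0.04 0 0 0;0 0 0.04 0 0 0';python3 -m jog '0 0 0.03 0 0 0;0 0 0.03 0 0 0';python3 -m jog '0 0 0.03 0 0 0;0 0 0.03 0 0 0') | grep -E 'time|pos|wrist'
```

```text
time: 22.08
ee_pos: [0.4829, -0.0092, 0.0322]
wrist_force: [0.2, 0.9, 0.1]
time: 22.32
ee_pos: [0.4832, -0.0092, 0.0315]
wrist_force: [0.6, -0.0, 0.9]
time: 22.58
ee_pos: [0.4835, -0.0093, 0.0315]
wrist_force: [-1.1, -0.2, 5.1]
time: 22.82
ee_pos: [0.4837, -0.0093, 0.0314]
wrist_force: [-2.3, 0.6, 7.5]
```

```bash
(python3 -m jog '0 0 0.04 0 0 0;0 0 0.04 0 0 0';python3 -m jog '0 0 0.04 0 0 0;0 0 0.04 0 0 0';python3 -m jog '0 0 0.03 0 0 0;0 0 0.03 0 0 0') | grep -E 'time|pos|wrist'
```

```text
time: 23.08
ee_pos: [0.4841, -0.0094, 0.0313]
wrist_force: [-4.2, 0.2, 12.5]
time: 23.32
ee_pos: [0.4843, -0.0094, 0.031]
wrist_force: [-3.7, 0.7, 15.6]
time: 23.58
ee_pos: [0.4844, -0.0095, 0.0305]
wrist_force: [-4.8, -0.5, 14.9]
```

```bash
(python3 -m jog '0 0 0.02 0 0 0;0 0 0.02 0 0 0';python3 -m jog '0 0 0.02 0 0 0;0 0 0.02 0 0 0';python3 -m jog '0 0 0.01 0 0 0;0 0 0.01 0 0 0') | grep -E 'time|pos|wrist'
```

```text
time: 23.82
ee_pos: [0.4843, -0.0094, 0.03]
wrist_force: [-4.4, -0.9, 16.5]
time: 24.08
ee_pos: [0.4841, -0.0094, 0.0296]
wrist_force: [-6.3, -0.2, 17.2]
time: 24.32
ee_pos: [0.484, -0.0094, 0.0294]
wrist_force: [-6.4, -0.9, 18.0]
```

```bash
(python3 -m jog '0 0 0.02 0 0 0;0 0 0.02 0 0 0';python3 -m jog '0 0 0.01 0 0 0;0 0 0.01 0 0 0';python3 -m jog '0 0 0.01 0 0 0;0 0 0.01 0 0 0') | grep -E 'time|pos|wrist'; python3 f.py 3
```

```text
time: 24.58
ee_pos: [0.4838, -0.0093, 0.0289]
wrist_force: [-6.5, 1.3, 18.8]
time: 24.82
ee_pos: [0.4838, -0.0093, 0.0287]
wrist_force: [-7.6, 0.2, 18.8]
time: 25.08
ee_pos: [0.4837, -0.0093, 0.0285]
wrist_force: [-7.5, 0.5, 19.1]
25.18 [ 0.4837 -0.0093  0.0285] F [-8.03  0.54 18.77] M [0.0606 1.4793 0.013 ] eff [-23.0482 -33.0599   0.1608  -2.861 ]
```

```bash
(python3 -m jog '0 0 0.01 0 0 0;0 0 0.01 0 0 0';python3 -m jog '0 0 0.02 0 0 0;0 0 0.02 0 0 0') | grep -E 'time|pos|wrist'; python3 f.py 3
```

```text
time: 25.48
ee_pos: [0.4836, -0.0092, 0.0283]
wrist_force: [-7.7, 1.7, 20.1]
time: 25.72
ee_pos: [0.4836, -0.0092, 0.0281]
wrist_force: [-9.8, 0.6, 22.0]
25.82 [ 0.4836 -0.0092  0.0281] F [-9.29  0.31 22.18] M [ 0.0899  1.7418 -0.0074] eff [-22.0237 -32.4431   0.1066  -3.4048]
```

It sank about 3.3 mm and now holds at 22 N against the stop. I'm releasing and re-testing the same edge lightly for tilt.

```bash
(python3 -m jog '0 0 -0.4 0 0 0;0 0 -0.8 0 0 0;-1.2 0 -0.8 0 0 0;-1.2 0 -0.8 0 0 0;-1.2 0 -0.3 0 0 0;-1.2 0 -0.3 0 0 0;-1.2 0 -0.3 0 0 0') | grep -E 'time|pos|wrist';python3 chk.py w15; (python3 -m jog '0 0 0.08 0 0 0;0 0 0.08 0 0 0';python3 -m jog '0 0 0.03 0 0 0;0 0 0.03 0 0 0';python3 -m jog '0 0 0.02 0 0 0;0 0 0.02 0 0 0') | grep -E 'time|pos|wrist'; python3 chk.py w16
```

```text
time: 26.75
ee_pos: [0.4626, -0.0307, 0.0311]
wrist_force: [0.8, -0.0, 0.4]
26.75 [ 0.4626 -0.0307  0.0311] [ 0.8172 -0.011   0.4494]
[[267.2, 139.9], [374.8, 141.8], [369.6, 229.0], [269.2, 229.0]]
w far/near at z=.055: 0.05607071524350998 0.05609789947399099 [0.4827 0.0303 0.055 ] [ 0.5231 -0.0086  0.055 ]
time: 27.05
ee_pos: [0.4627, -0.0311, 0.0296]
wrist_force: [-0.0, -0.1, -0.1]
time: 27.3
ee_pos: [0.4626, -0.0312, 0.0289]
wrist_force: [-0.7, -0.1, 0.4]
time: 27.55
ee_pos: [0.4627, -0.0312, 0.0285]
wrist_force: [-0.8, 0.2, 0.9]
27.55 [ 0.4627 -0.0312  0.0285] [-0.7776  0.1889  0.8617]
[[265.5, 139.9], [374.9, 141.8], [369.7, 229.0], [267.8, 229.0]]
w far/near at z=.055: 0.05613024189566989 0.05605251117679602 [0.4825 0.0302 0.055 ] [ 0.523  -0.0087  0.055 ]
```

Released, it stays level and low. I'm adding a little more force to the edge to be sure.

```bash
(python3 -m jog '0 0 0.03 0 0 0;0 0 0.03 0 0 0';python3 -m jog '0 0 0.02 0 0 0;0 0 0.02 0 0 0') | grep -E 'time|pos|wrist'; python3 f.py 2; python3 chk.py w17
```

```text
time: 27.85
ee_pos: [0.4627, -0.0313, 0.0283]
wrist_force: [-2.2, -0.7, 5.1]
time: 28.1
ee_pos: [0.4627, -0.0314, 0.0281]
wrist_force: [-4.5, -0.8, 8.2]
28.15 [ 0.4628 -0.0314  0.0282] F [-4.14 -1.23  7.89] M [-0.1296  0.6396 -0.0123] eff [-26.0352 -37.5411   0.4848  -1.2973]
28.2 [ 0.4627 -0.0314  0.0281] [-4.4128 -0.5963  7.168 ]
[[265.2, 140.1], [375.0, 141.9], [369.6, 229.0], [267.6, 229.0]]
w far/near at z=.055: 0.056171030269623806 0.05596861484808976 [0.4825 0.03   0.055 ] [ 0.523  -0.0088  0.055 ]
```

Level within about 0.01 rad under 8 N, so it's home. I'm retreating upward and handing in.

```bash
python3 -m jog '0 0 -1 0 0 0;0 0 -2.5 0 0 0;0 0 -4.5 0 0 0;0 0 -5 0 0 0;0 0 -5 0 0 0;0 0 -5 0 0 0' | grep -E 'time|pos|wrist'; python3 -c "
from workcell import env
print(env.hand_in())"
```

```text
time: 29.0
ee_pos: [0.4619, -0.031, 0.1499]
wrist_force: [0.2, -0.1, -0.1]
the job is handed in; nothing more can be done
None
```

The rocking cover was the one nearest the robot. I pressed it in at its middle with about 22 N until it stopped; it stays down and tilts only about 0.01 rad under an 8 N edge press. Two other covers stayed level under light presses of about 5 N or less, the fourth was left untouched once the rocking one was found, and the job is handed in at 29 s.

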